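# Balance the centrifuge rotor

## Task

The six-place centrifuge rotor is loaded out of balance: it holds two wide-capped tubes, two slim tubes in grey adapters and two narrow-necked bottles, and none faces its twin. Rearrange them, parking in the spare cups of the white stand what has to wait, until each tube or bottle stands in the bucket straight across the hub from its twin and all six are fully down in the rotor's buckets. Keep them upright and lower them in rather than dropping them.

Things in the scene. Friction and masses are not known exactly. Their poses are not given: they have to be found in the camera images.
- wide_1_center (a point): 50 ml tube, 118 mm tall, 60 g: straight clear body 29 mm across with pale contents; flat white ribbed cap, 34 mm across (widest of the three kinds), 14 mm high, cap middle 52 mm above this point. Foot narrows to 18 mm. Point: on the axis, half-way up; z up. Twin of wide_2, which looks alike; grip by the cap.
- wide_2_center (a point): 50 ml tube, 118 mm tall, 60 g: straight clear body 29 mm across with pale contents; flat white ribbed cap, 34 mm across (widest of the three kinds), 14 mm high, cap middle 52 mm above this point. Foot narrows to 18 mm. Point: on the axis, half-way up; z up. Twin of wide_1, which looks alike; grip by the cap.
- slim_1_center (a point): 15 ml tube fixed in a grey adapter, together 121 mm tall, 50 g: adapter 29 mm across, 66 mm tall; above it the slim tube, 16 mm across; blue cap 22 mm across, 13 mm high, cap middle 54 mm above this point. Foot narrows to 18 mm. Point: on the axis, half-way up; z up. Twin of slim_2, which looks alike; grip by the cap.
- slim_2_center (a point): 15 ml tube fixed in a grey adapter, together 121 mm tall, 50 g: adapter 29 mm across, 66 mm tall; above it the slim tube, 16 mm across; blue cap 22 mm across, 13 mm high, cap middle 54 mm above this point. Foot narrows to 18 mm. Point: on the axis, half-way up; z up. Twin of slim_1, which looks alike; grip by the cap.
- bottle_1_center (a point): narrow-necked amber bottle, 100 mm tall (shortest of the three kinds), 60 g: body 29 mm across up to its shoulder at 64 mm; black cap 18.5 mm across, 16 mm high, cap middle 42 mm above this point. Foot narrows to 18 mm. Point: on the axis, half-way up; z up. Twin of bottle_2, which looks alike; grip by the cap.
- bottle_2_center (a point): narrow-necked amber bottle, 100 mm tall (shortest of the three kinds), 60 g: body 29 mm across up to its shoulder at 64 mm; black cap 18.5 mm across, 16 mm high, cap middle 42 mm above this point. Foot narrows to 18 mm. Point: on the axis, half-way up; z up. Twin of bottle_1, which looks alike; grip by the cap.
- rotor: metal centrifuge rotor, 200 mm across, fixed on a grey stand. Origin: hub axis at worktop height. Six open buckets on a 75 mm radius, the first along the rotor's own +x, then every 60 degrees; all hold a tube or bottle at the start. Bucket: 32 mm bore flaring to 42 mm in the top 10 mm, rim at z 0.068, floor (where feet stand) at z 0.015. Hub nut top at z 0.082; arms lower than the rims.
- park: white stand 150 x 70 mm, fixed, left or right of the rotor, with two empty metal spare cups for parking tubes upright. Origin: middle of its underside. Cups 37 mm either side of it along its own x (long side); each like a rotor bucket: 32 mm bore flaring to 42 mm, rim at z 0.068, floor at z 0.015.
There are look-alikes about, which are no part of the job. What is shaped like the part that bears wide_1_center but pink, purple or yellow is not meant.

How it is judged:
By the outcome, as a careful person would: the job done as asked, in the order asked, and still so for the second after the job is handed in, with the robot touching nothing.
It also fails if it takes over 120 s, if anything falls off the work surface, if the arm or the gripper's body presses on something with over 40 N, if the wrist force passes 120 N, or if a joint passes its speed limit or range.

## Robot

A 6-joint arm with a two-finger parallel gripper is mounted at the origin on a cart in front of the work surface, level with it; the furniture and walls round the work are solid. World frame = base frame: x ahead of the robot, y to its left, z up, the work surface at z = 0. Lengths are in m, angles in rad, forces in N, time in s.
With the tool pointing down it reaches from about 0.375 to 0.9 m from the base axis. Payload 3.1 kg.
Tool frame: the origin (TCP) lies on the centre line of the jaws, within the pads' length; the fingertips stand 8 mm ahead of it and the grasp point (between the pads) lies 11 mm behind it; z points along the fingers, y is the line along which they close (so a half turn about z gives the same grasp; the last joint's range is limited). The gripper opens to 87 mm and grips with 3 to 60 N. Pads are 19 mm wide; open, the fingers measure 117 mm over their backs; the gripper's body (75 mm by 190 mm) begins 51 mm behind the grasp point.
Start: joints at [1.105, 0.527, 1.433, -0, 1.181, -0.178], TCP at [0.177, 0.599, 0.231] pointing down, gripper open.
Joint ranges: [-3.08, 3.08], [-0.75, 2.2], [0.22, 2.44], [-1.43, 4.57], [0, 2.65], [-2.85, 2.85]. Speed limits (rad/s): [2.79, 2.79, 3.14, 3.14, 3.14, 3.14].

## Interface

Orientations are given as a unit quaternion [x, y, z, w].
In Python, from rig import robot gives the robot as it stands. The module is installed in compiled form; this text tells all that it offers.
- The arm moves only by the tool send_rows, never from a script. Its argument "increments" is one flat list of numbers, 7 for each row, row after row: the turn, a rotation vector about the world's x, y, z in rad, then the shift along the world's x, y, z in cm, then the opening, from 0 (shut) to 1 (fully open). A call has 1 to 20 rows; each row shifts and turns the commanded pose from where the row before left it; what a row does not reach is not made up. A row lasts 1/12 s, in which the tool goes at most 41.7 mm and 7.16 degrees, less where a joint would pass 70% of its speed; a pose out of reach is approached as far as the arm can. A call is refused whole if a number of a shift passes 4.17 or a number of a turn 0.125, either way. A call with a gripper value outside its range is refused whole. The fingers move at their own pace and stop on an object; "newtons" is the grip in N (left out, the last holds). Time passes only in rows, so rows that do not move let the fingers close. It gives the time, the measured TCP pose, the force, the opening and the grip force at its end, in the units of the state.
- robot.get_obs(): the state, without advancing time (a new reading comes with each control period).
- robot.camera(name): name is "side" or "top" or "wrist"; returns a dict with "image" (420x560x3 uint8, red, green, blue), "range_z" (420x560 float32, m along the optical axis (not along the pixel's ray), 0 where there is no reading), "fx", "fy", "cx", "cy" (pixels), "R" (3x3) and "t" (3): a world point X has camera coordinates R X + t. Camera axes: x right, y down, z forward; pixel columns grow to the right and rows downward; lengths in m; the calibration is good to about 2 mm. A picture is of the moment at which its call begins.
- robot.hand_in(): hands the job in; it is judged then, once.
The state is a dict: "time": time; "q": joint angles; "joint_velocities": joint speeds; "joint_torque": joint torques, N m; "position": TCP position; "tool_rot": TCP orientation; "ft_force": force on the tool from outside, world axes, zero at the start; "moment": the same for the moment, N m; "grip_width": finger opening in m; "grip_force": force on a finger pad.
Only numpy, scipy, OpenCV 4.12 (cv2) and the standard library are available. Lean on these libraries where they do the work, as an engineer would, in place of code of your own. Each camera call takes 0.05 s, during which the arm holds its last target. There are 200 camera calls.

## Working session

There is one attempt and no reset: what is moved stays moved. The work goes in short steps, Python scripts to look and compute and a tool call to move; the robot and the scene stay as the last step left them, time stands still between calls to the robot, and variables do not carry over. Pictures are saved under pics/ and viewed, at most 14 in all, crops included, and the job is handed in when it is done.

Besides the shell and the picture viewer there is one more tool, called after "Emit:" as name(argument=value, ...) on one line, values as JSON. send_rows: Moves the arm, as the interface text tells. Its arguments: {"type":"object","properties":{"increments":{"type":"array"},"newtons":{"type":"number"}},"required":["increments"]}

```bash
mkdir -p pics
cat > h.py <<'E'
import numpy as np, cv2
from rig import robot
def snap(n,f):
    c=robot.camera(n); cv2.imwrite(f'pics/{f}.png',c['image'][:,:,::-1])
    np.savez(f'pics/{f}.npz',**{k:np.array(c[k]) for k in c}); return c
def load(f): return np.load(f'pics/{f}.npz')
def ray(c,u,v,z):
    d=c['R'].T@np.array([(u-c['cx'])/c['fx'],(v-c['cy'])/c['fy'],1]); o=-c['R'].T@c['t']
    return o+d*(z-o[2])/d[2]
def cloud(c):
    v,u=np.mgrid[:420,:560]; Z=c['range_z']
    P=np.stack([(u-c['cx'])/c['fx']*Z,(v-c['cy'])/c['fy']*Z,Z],-1)
    return (P-c['t'])@c['R']
E
python3 - <<'E'
from h import *
for n in ['top','side']:
    c=snap(n,n+'0'); print(n,c['fx'],-c['R'].T@c['t'])
print(robot.get_obs())
E
```

```text
top 411.0340615512786 [ 0.3241727  -0.01376144  1.0294595 ]
side 484.7149376642847 [0.42587237 1.0372869  0.65207663]
{'time': 0.1, 'q': array([ 1.10548478e+00,  5.28370781e-01,  1.43376848e+00, -2.73069188e-05,
        1.18139007e+00, -1.78515536e-01]), 'joint_velocities': array([-0.00157523, -0.00105216, -0.00354563, -0.00122922,  0.00163686,
        0.00129133]), 'joint_torque': array([ 2.42457900e-04, -4.40988851e+01, -1.77151483e+01,  6.35082833e-02,
        5.33958490e-02, -4.91039214e-05]), 'position': array([0.17649724, 0.59889483, 0.22967277]), 'tool_rot': array([ 1.42901855e-01,  9.89736390e-01, -9.22589285e-04, -2.94386878e-04]), 'ft_force': array([ 0.11548344,  0.85014441, -0.28696946]), 'moment': array([0.04473279, 0.05266973, 0.00621511]), 'grip_force': 0.0, 'grip_width': 0.08727837988499923}
```

View pics/top0.png

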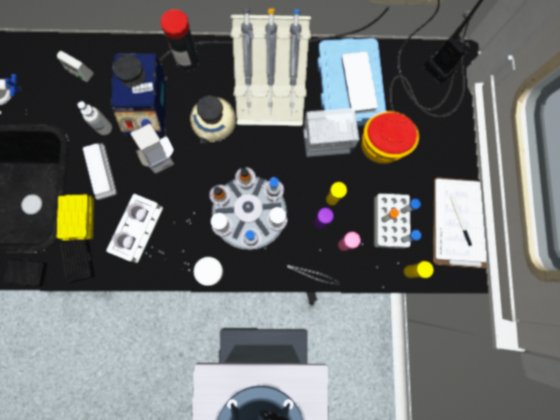

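View pics/side0.png

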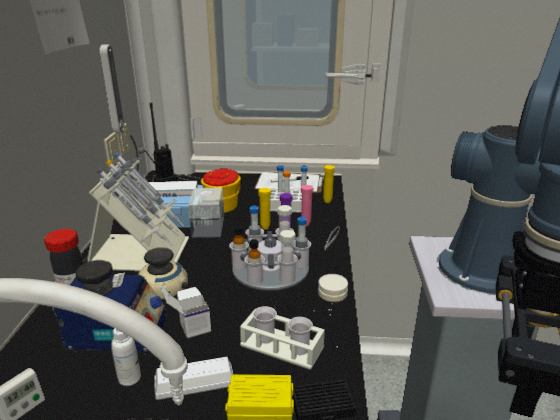

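The top view shows the rotor at about (249,207). Clockwise from the top it holds a bottle (246,175), slim (274,184), wide (277,214), slim (250,237), wide (220,222) and bottle (219,193). The park stand is at (135,228). Next I'll enlarge it and measure the cap positions.

Run:
```python
from h import *
im=cv2.imread('pics/top0.png')
cv2.imwrite('pics/crop0.png',cv2.resize(im[155:270,100:300],None,fx=4,fy=4,interpolation=cv2.INTER_CUBIC))
c=load('top0');P=cloud(c)
for n,u,v in [('b',246,175),('s',274,184),('w',277,214),('s',250,237),('w',220,222),('b',219,193)]:
    Q=P[v-14:v+15,u-14:u+15].reshape(-1,3); 
    h={'b':.115,'s':.136,'w':.133}[n]
    m=abs(Q[:,2]-h)<.006; q=Q[m]; print(n,m.sum(),q.mean(0).round(4),np.ptp(q,axis=0).round(3), ray(c,u,v,h).round(3))
for u,v in [(249,207)]: print(ray(c,u,v,.082))
m=(abs(P[...,2]-.068)<.006); q=P[m]; q=q[(abs(q[:,0]-.31)<.15)&(q[:,1]>.17)&(q[:,1]<.5)]
print(len(q)); print(q.mean(0))
c=load('side0');P=cloud(c);
```

```text
b 55 [0.593  0.0418 0.1149] [0.018 0.016 0.01 ] [0.586 0.038 0.115]
s 76 [ 0.5629 -0.0264  0.1366] [0.021 0.018 0.01 ] [ 0.56  -0.026  0.136]
w 187 [ 0.4887 -0.0345  0.1334] [0.034 0.033 0.009] [ 0.492 -0.034  0.133]
s 78 [0.4445 0.0257 0.1368] [0.02  0.02  0.009] [0.44  0.025 0.136]
w 195 [0.4743 0.0942 0.1335] [0.034 0.035 0.011] [0.473 0.092 0.133]
b 55 [0.5486 0.1022 0.1154] [0.017 0.016 0.009] [0.543 0.098 0.115]
[0.5174343  0.03122629 0.082     ]
125
[0.4396395  0.32951443 0.06683129]
```

View pics/crop0.png

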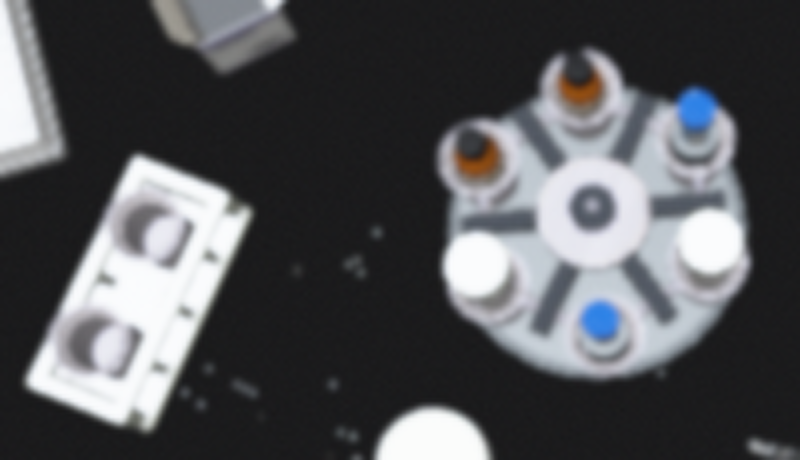

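Two-of-a-kind options: the bottle at A (top) stays, and the wide at C (right) and slim at B stay. So I'll park the lower slim D, then move bottle F→D, wide E→F and slim park→E. First I'll move over the park for a closer look with the wrist camera.

Emit:
send_rows(increments=[0,0,0,2.2,-2.7,0.4,0.55,0,0,0,2.2,-2.7,0.4,0.55,0,0,0,2.2,-2.7,0.4,0.55,0,0,0,2.2,-2.7,0.4,0.55,0,0,0,2.2,-2.7,0.4,0.55,0,0,0,2.2,-2.7,0.4,0.55,0,0,0,2.2,-2.7,0.4,0.55,0,0,0,2.2,-2.7,0.4,0.55,0,0,0,2.2,-2.7,0.4,0.55,0,0,0,2.2,-2.7,0.4,0.55,0,0,0,0,0,0,0.55,0,0,0,0,0,0,0.55])

```text
time: 1.1
position: [0.3978, 0.3282, 0.2705]
tool_rot: [0.145, 0.989, 0.0, -0.0]
ft_force: [-0.8, 0.2, 0.6]
grip_width: 0.0478
grip_force: 0.0
```

Run:
```python
from h import *
c=snap('wrist','w1'); print(-c['R'].T@c['t'], c['fx'])
o=robot.get_obs();print(o['time'],o['position'],o['q'],o['grip_width'])
S=np.float32
for f in ['w1','top0','side0']:
    P=cloud(load(f)); m=(abs(P[...,2]-.068)<.003); q=P[m]; q=q[(abs(q[:,0]-.44)<.1)&(q[:,1]>.22)&(q[:,1]<.44)]
    if len(q)>10:
        _,l,k=cv2.kmeans(q[:,:2].astype(S),2,None,(3,50,1e-5),5,0)
        for i in (0,1):
            e=q[l[:,0]==i][:,:2]; A=np.c_[2*e,np.ones(len(e))]; s=np.linalg.lstsq(A,(e**2).sum(1),rcond=None)[0]
            print(f,len(e),'circle',s[:2].round(4),np.sqrt(s[2]+s[0]**2+s[1]**2).round(4))
```

```text
[0.32829924 0.35029493 0.42535264] 357.6814586284783
1.15 [0.39664706 0.32902846 0.27024667] [ 4.75003640e-01  3.31249916e-01  1.65512777e+00  7.30299883e-04
  1.15627018e+00 -8.07259888e-01] 0.04759948704563956
w1 458 circle [0.4393 0.3266] 0.021
w1 132 circle [0.5068 0.2999] 0.0204
top0 86 circle [0.5072 0.2985] 0.021
top0 88 circle [0.4384 0.3257] 0.0209
side0 131 circle [0.5051 0.2996] 0.0213
side0 128 circle [0.4367 0.3268] 0.0213
```

View pics/w1.png

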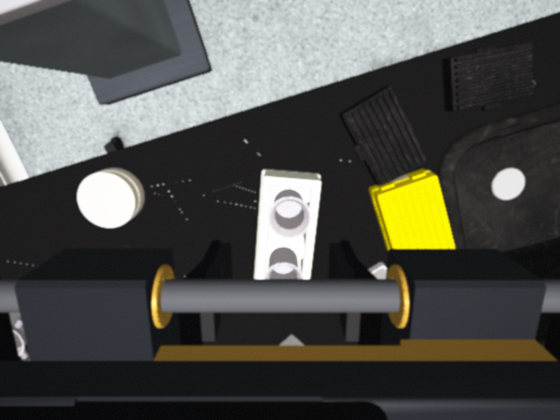

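The wrist view shows both empty cups, the near one at (290,212) and the far one at (284,270). They lie at about (.438,.3265) and (.506,.2995). Next I'll go above slim D.

Emit:
send_rows(increments=[0,0,0,0.6,-3.8,0,0.55,0,0,0,0.6,-3.8,0,0.55,0,0,0,0.6,-3.8,0,0.55,0,0,0,0.6,-3.8,0,0.55,0,0,0,0.6,-3.8,0,0.55,0,0,0,0.6,-3.8,0,0.55,0,0,0,0.6,-3.8,0,0.55,0,0,0,0.6,-3.8,0,0.55,0,0,0,0,0,0,0.55,0,0,0,0,0,0,0.55])

```text
time: 1.98
position: [0.4448, 0.0251, 0.2702]
tool_rot: [0.144, 0.99, 0.0, -0.0]
ft_force: [-0.1, -0.3, 0.6]
grip_width: 0.0479
grip_force: 0.0
```

Run:
```python
from h import *
from scipy.optimize import least_squares as ls
snap('wrist','w2')
o=robot.get_obs();print(o['time'],o['position'],o['q'],o['grip_width'])
N='ABCDEF';K='bswswb';H={'b':.115,'s':.136,'w':.133}
X0=np.array([[.593,.0418],[.563,-.026],[.4887,-.0345],[.4445,.0257],[.4743,.0942],[.5486,.1022]])
for f in ['w2','top0','side0']:
    P=cloud(load(f)).reshape(-1,3);C=[]
    for n,k,x in zip(N,K,X0):
        r={'b':.00925,'s':.011,'w':.017}[k]
        q=P[(np.linalg.norm(P[:,:2]-x,axis=1)<r+.006)&(abs(P[:,2]-H[k])<.003)]
        if len(q)>15:
            mid=(q.max(0)+q.min(0))/2; C.append((N.index(n),*mid[:2])); print(f,n,len(q),q.mean(0).round(4),mid[:2].round(4),np.ptp(q,axis=0)[:2].round(4))
    C=np.array(C)
    if len(C)>2:
        g=lambda p:np.r_[p[0]+.075*np.cos(p[2]-C[:,0]*np.pi/3)-C[:,1],p[1]+.075*np.sin(p[2]-C[:,0]*np.pi/3)-C[:,2]]
        s=ls(g,[.518,.033,.1]); p=s.x; print(f,p,'rms',np.sqrt(np.mean(s.fun**2)))
        print([(n,round(p[0]+.075*np.cos(p[2]-i*np.pi/3),4),round(p[1]+.075*np.sin(p[2]-i*np.pi/3),4)) for i,n in enumerate(N)])
```

```text
2.0333 [0.44419931 0.02634697 0.27014768] [-1.93499783e-01  2.29576777e-01  1.81135349e+00  1.02621489e-03
  1.10227996e+00 -1.47757310e+00] 0.04773822912506853
w2 A 155 [0.5939 0.0398 0.1152] [0.5949 0.0392] [0.0175 0.0103]
w2 B 405 [ 0.5638 -0.0251  0.1367] [ 0.5645 -0.0254] [0.0211 0.0214]
w2 C 513 [ 0.4918 -0.0258  0.1335] [ 0.4916 -0.0267] [0.0339 0.0203]
w2 D 514 [0.4457 0.0267 0.1368] [0.4463 0.0268] [0.022  0.0214]
w2 E 1245 [0.4754 0.0949 0.1334] [0.4765 0.0951] [0.0358 0.0352]
w2 F 82 [0.5478 0.0974 0.1148] [0.5487 0.0981] [0.0156 0.0082]
w2 [0.52041283 0.03451339 0.09522631] rms 0.0027925804922198346
[('A', np.float64(0.5951), np.float64(0.0416)), ('B', np.float64(0.5639), np.float64(-0.0266)), ('C', np.float64(0.4893), np.float64(-0.0337)), ('D', np.float64(0.4458), np.float64(0.0274)), ('E', np.float64(0.4769), np.float64(0.0956)), ('F', np.float64(0.5516), np.float64(0.1027))]
top0 A 48 [0.5935 0.0423 0.1153] [0.5939 0.0416] [0.0178 0.0162]
top0 B 65 [ 0.563  -0.0264  0.1364] [ 0.563  -0.0263] [0.0214 0.018 ]
top0 C 167 [ 0.4889 -0.0344  0.1333] [ 0.4886 -0.0347] [0.034
[... 610 characters left out ...]
7 0.019]
side0 B 36 [ 0.5611 -0.0238  0.1366] [ 0.5612 -0.0268] [0.0194 0.0242]
side0 C 81 [ 0.4867 -0.0307  0.1335] [ 0.487  -0.0337] [0.0325 0.0379]
side0 D 43 [0.4425 0.0286 0.1365] [0.4425 0.0265] [0.019  0.0249]
side0 E 110 [0.4726 0.0989 0.1334] [0.4727 0.098 ] [0.0336 0.0348]
side0 F 36 [0.547  0.1058 0.1155] [0.5469 0.1032] [0.0174 0.0196]
side0 [0.51684382 0.03524164 0.10754951] rms 0.000905433572264424
[('A', np.float64(0.5914), np.float64(0.0433)), ('B', np.float64(0.5611), np.float64(-0.0253)), ('C', np.float64(0.4865), np.float64(-0.0334)), ('D', np.float64(0.4423), np.float64(0.0272)), ('E', np.float64(0.4726), np.float64(0.0958)), ('F', np.float64(0.5472), np.float64(0.1038))]
```

View pics/w2.png

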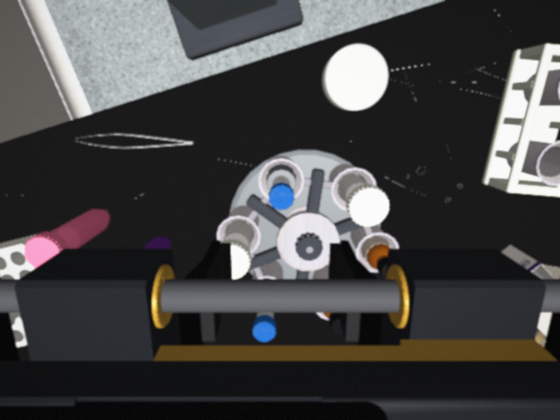

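The wrist view shows slim D's blue cap at (281,196), wide E at (369,207) and bottle F at (377,257). This agrees with the top fit: D (.4443,.0264), E (.4747,.095), F (.5493,.103). The look-alikes, pink at (42,248) and purple at (158,242), stand off the rotor. Descend on D and grip.

Emit:
send_rows(increments=[0,0,0,0,0.1,-2.5,0.55,0,0,0,0,0,-2.5,0.55,0,0,0,0,0,-2.5,0.55,0,0,0,0,0,-2.5,0.55,0,0,0,0,0,-2.5,0.55,0,0,0,0,0,-1.3,0.55,0,0,0,0,0,-1.3,0.55,0,0,0,0,0,0,0.55,0,0,0,0,0,0,0.55,0,0,0,0,0,0,0,0,0,0,0,0,0,0,0,0,0,0,0,0,0,0,0,0,0,0,0,0,0,0,0,0,0,0,0,0,0,0,0,0,0,0], newtons=20)

```text
time: 3.28
position: [0.4451, 0.0263, 0.1201]
tool_rot: [0.143, 0.99, -0.0, 0.001]
ft_force: [-0.0, 0.6, 2.5]
grip_width: 0.0205
grip_force: 19.9
```

Emit:
send_rows(increments=[0,0,0,0,0,1,0,0,0,0,0,0,2,0,0,0,0,0,0,2.5,0,0,0,0,0,0,2.5,0,0,0,0,0,0,2.5,0,0,0,0,0,0,2.5,0,0,0,0,0,0,2.5,0,0,0,0,0,0,1,0,0,0,0,0,0,0,0,0,0,0,0,0,0,0])

```text
time: 4.12
position: [0.4445, 0.0264, 0.2847]
tool_rot: [0.143, 0.99, 0.0, 0.0]
ft_force: [0.5, 0.4, -1.3]
grip_width: 0.0207
grip_force: 20.0
```

Emit:
send_rows(increments=[0,0,0,-0.05,1.5,0,0,0,0,0,-0.05,2.5,0,0,0,0,0,-0.05,2.5,0,0,0,0,0,-0.05,2.5,0,0,0,0,0,-0.05,2.5,0,0,0,0,0,-0.05,2.5,0,0,0,0,0,-0.05,2.5,0,0,0,0,0,-0.05,2.5,0,0,0,0,0,-0.05,2.5,0,0,0,0,0,-0.05,2.5,0,0,0,0,0,-0.05,2.5,0,0,0,0,0,-0.05,2.5,0,0,0,0,0,-0.05,1,0,0,0,0,0,0,0,-2.5,0,0,0,0,0,0,-2.5,0,0,0,0,0,0,-2.5,0,0,0,0,0,0,-2,0,0,0,0,0,0,0,0])

```text
time: 5.62
position: [0.4345, 0.3241, 0.1843]
tool_rot: [0.143, 0.99, -0.004, -0.005]
ft_force: [-0.7, -0.3, -0.4]
grip_width: 0.0204
grip_force: 20.0
```

Emit:
send_rows(increments=[0,0,0,0,0,0,0,0,0,0,0,0,0,0,0,0,0,0,0,-1,0,0,0,0,0,0,-1,0,0,0,0,0,0,-1,0,0,0,0,0,0,0,0])

```text
time: 6.12
position: [0.4369, 0.3257, 0.1576]
tool_rot: [0.143, 0.99, -0.001, -0.002]
ft_force: [-0.4, -0.3, -0.8]
grip_width: 0.0207
grip_force: 20.0
```

Emit:
send_rows(increments=[0,0,0,0,0.05,-0.6,0,0,0,0,0,0,-0.6,0,0,0,0,0,0,-0.6,0,0,0,0,0,0,-0.6,0,0,0,0,0,0,-0.5,0,0,0,0,0,0,-0.4,0,0,0,0,0,0,-0.3,0,0,0,0,0,0,-0.2,0,0,0,0,0,0,0,0,0,0,0,0,0,0,0])

```text
time: 6.95
position: [0.4383, 0.327, 0.1216]
tool_rot: [0.143, 0.99, 0.0, 0.0]
ft_force: [-0.9, 0.7, -1.2]
grip_width: 0.0208
grip_force: 20.0
```

Emit:
send_rows(increments=[0,0,0,0,0,-0.1,0,0,0,0,0,0,-0.1,0,0,0,0,0,0,-0.1,0,0,0,0,0,0,0,0,0,0,0,0,0,0,0])

```text
time: 7.37
position: [0.4393, 0.3274, 0.12]
tool_rot: [0.143, 0.99, 0.001, 0.001]
ft_force: [-1.0, -1.0, 6.8]
grip_width: 0.0207
grip_force: 19.9
```

Emit:
send_rows(increments=[0,0,0,0,0,0,0.5,0,0,0,0,0,0,0.5,0,0,0,0,0,0,0.5,0,0,0,0,0,1,0.5,0,0,0,0,0,2,0.5,0,0,0,0,0,2.5,0.5,0,0,0,0,0,2.5,0.5,0,0,0,1.4,-2.8,0,0.5,0,0,0,1.4,-2.8,0,0.5,0,0,0,1.4,-2.8,0,0.5,0,0,0,1.4,-2.8,0,0.5,0,0,0,1.4,-2.8,0,0.5,0,0,0,1.4,-2.8,0,0.5,0,0,0,1.4,-2.8,0,0.5,0,0,0,1.3,-2.8,0,0.5,0,0,0,0,0,0,0.5,0,0,0,0,0,0,0.5])

```text
time: 8.78
position: [0.5499, 0.1015, 0.1989]
tool_rot: [0.145, 0.989, 0.0, 0.0]
ft_force: [-0.3, 0.1, 1.1]
grip_width: 0.0435
grip_force: 0.0
```

Run:
```python
from h import *
snap('side','s1'); o=robot.get_obs();print(o['position'])
im=cv2.imread('pics/s1.png')
cv2.imwrite('pics/s1c.png',cv2.resize(im[190:370,200:380],None,fx=3.3,fy=3.3))
```

```text
[0.54899924 0.10268014 0.19871003]
```

View pics/s1c.png

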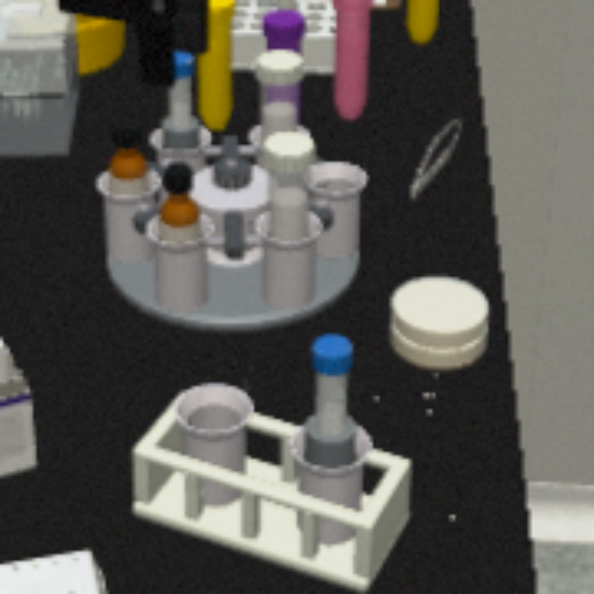

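The crop shows the slim standing fully down in the near park cup (blue cap at (332,355)) and bucket D empty. Now I'll grip bottle F.

Emit:
send_rows(increments=[0,0,0,0,0.05,-2.5,0.5,0,0,0,0,0,-2.5,0.5,0,0,0,0,0,-2.5,0.5,0,0,0,0,0,-1.5,0.5,0,0,0,0,0,-1.1,0.5,0,0,0,0,0,0,0.5,0,0,0,0,0,0,0.5,0,0,0,0,0,0,0,0,0,0,0,0,0,0,0,0,0,0,0,0,0,0,0,0,0,0,0,0,0,0,0,0,0,0,0], newtons=20)

```text
time: 9.83
position: [0.5496, 0.1034, 0.0982]
tool_rot: [0.143, 0.99, 0.0, 0.001]
ft_force: [-0.4, 1.3, 0.8]
grip_width: 0.0183
grip_force: 5.4
```

Emit:
send_rows(increments=[0,0,0,0,0,1,0,0,0,0,0,0,2,0,0,0,0,0,0,2.5,0,0,0,0,0,0,2.5,0,0,0,0,0,0,2.5,0,0,0,0,0,0,2.5,0,0,0,0,0,0,2,0,0,0,0,0,0,1,0,0,0,0,0,0,0,0,0,0,0,0,0,0,0])

```text
time: 10.67
position: [0.549, 0.1034, 0.2577]
tool_rot: [0.143, 0.99, 0.0, 0.0]
ft_force: [0.3, -0.6, -0.2]
grip_width: 0.0175
grip_force: 20.0
```

Emit:
send_rows(increments=[0,0,0,-1.5,-1.1,0,0,0,0,0,-1.5,-1.1,0,0,0,0,0,-1.5,-1.1,0,0,0,0,0,-1.5,-1.1,0,0,0,0,0,-1.5,-1.1,0,0,0,0,0,-1.5,-1.1,0,0,0,0,0,-1.5,-1.1,0,0,0,0,0,0,0,0,0,0,0,0,0,0,-2.5,0,0,0,0,0,0,-2.5,0,0,0,0,0,0,-2.5,0,0,0,0,0,0,-1.5,0,0,0,0,0,0,-1,0,0,0,0,0,0,0,0,0,0,0,0,0,0,0])

```text
time: 11.92
position: [0.4438, 0.0268, 0.1564]
tool_rot: [0.143, 0.99, 0.0, -0.002]
ft_force: [0.0, -0.1, -0.8]
grip_width: 0.0169
grip_force: 20.0
```

Emit:
send_rows(increments=[0,0,0,0,0.05,-0.8,0,0,0,0,0,0,-0.8,0,0,0,0,0,0,-0.8,0,0,0,0,0,0,-0.8,0,0,0,0,0,0,-0.8,0,0,0,0,0,0,-0.6,0,0,0,0,0,0,-0.5,0,0,0,0,0,0,-0.4,0,0,0,0,0,0,-0.2,0,0,0,0,0,0,-0.2,0,0,0,0,0,0,-0.1,0,0,0,0,0,0,-0.1,0,0,0,0,0,0,0,0,0,0,0,0,0,0,0])

```text
time: 13.08
position: [0.4456, 0.0267, 0.098]
tool_rot: [0.143, 0.99, -0.0, 0.002]
ft_force: [-0.1, 0.4, 10.9]
grip_width: 0.0178
grip_force: 20.0
```

Emit:
send_rows(increments=[0,0,0,0,0,0,0.45,0,0,0,0,0,0,0.45,0,0,0,0,0,0,0.45,0,0,0,0,0,1,0.45,0,0,0,0,0,2,0.45,0,0,0,0,0,2.5,0.45,0,0,0,0,0,2.5,0.45,0,0,0,0,0,0,0.65,0,0,0,1,2.3,0,0.65,0,0,0,1,2.3,0,0.65,0,0,0,1,2.3,0,0.65,0,0,0,0,0,0,0.65,0,0,0,0,0,0,0.65])

```text
time: 14.17
position: [0.474, 0.0968, 0.1758]
tool_rot: [0.142, 0.99, -0.0, -0.001]
ft_force: [-0.7, -0.2, 0.7]
grip_width: 0.0559
grip_force: 0.0
```

Run:
```python
from h import *
snap('side','s2'); o=robot.get_obs();print(o['position'],o['grip_width'])
im=cv2.imread('pics/s2.png')
cv2.imwrite('pics/s2c.png',cv2.resize(im[160:340,200:380],None,fx=3.3,fy=3.3))
```

```text
[0.47348265 0.09613155 0.17578334] 0.056225692503799024
```

View pics/s2c.png

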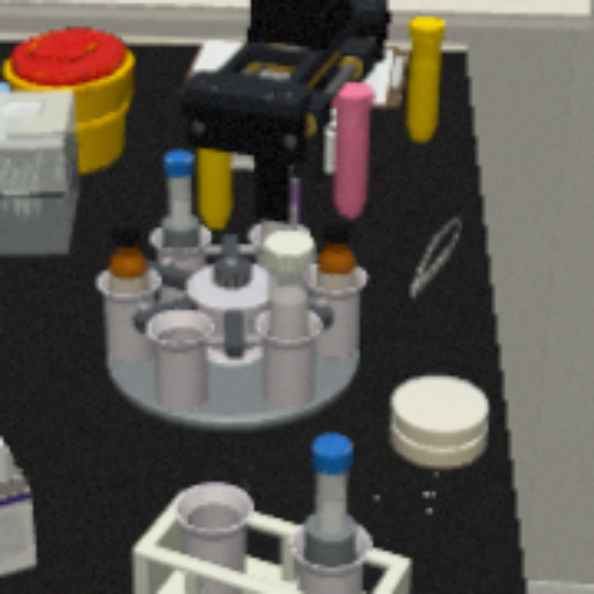

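The crop shows bottle D fully down at (337,255), F empty, and wide E at (288,250). The near finger is hard to make out, so I'll check where the fingertips project.

Run:
```python
from h import *
c=load('s2')
for X in [(.4737,.0965,.168),(.4737+.28*.03,.0965+.96*.03,.168),(.4737-.28*.03,.0965-.96*.03,.168),(.475,.095,.133)]:
    p=c['R']@np.array(X)+c['t']; u=c['fx']*p[0]/p[2]+c['cx'];v=c['fy']*p[1]/p[2]+c['cy']; print(X,((u-200)*3.3).round(),((v-160)*3.3).round())
```

```text
(0.4737, 0.0965, 0.168) 288.0 197.0
(0.48210000000000003, 0.1253, 0.168) 272.0 217.0
(0.4653, 0.06770000000000001, 0.168) 302.0 178.0
(0.475, 0.095, 0.133) 285.0 242.0
```

The fingertips project where expected, so I'll descend on wide E.

Emit:
send_rows(increments=[0,0,0,0.05,0,-2,0.65,0,0,0,0,0,-2,0.65,0,0,0,0,0,-1.2,0.65,0,0,0,0,0,-0.8,0.65,0,0,0,0,0,0,0.65,0,0,0,0,0,0,0.65,0,0,0,0,0,0,0,0,0,0,0,0,0,0,0,0,0,0,0,0,0,0,0,0,0,0,0,0,0,0,0,0,0,0,0], newtons=20)

```text
time: 15.13
position: [0.4751, 0.096, 0.117]
tool_rot: [0.143, 0.99, 0.0, 0.001]
ft_force: [-0.5, -0.2, 2.2]
grip_width: 0.0337
grip_force: 20.0
```

Emit:
send_rows(increments=[0,0,0,0,0,1,0,0,0,0,0,0,2,0,0,0,0,0,0,2.5,0,0,0,0,0,0,2.5,0,0,0,0,0,0,2.5,0,0,0,0,0,0,2.5,0,0,0,0,0,0,2,0,0,0,0,0,0,1,0,0,0,0,0,0,0,0,0,0,0,0,0,0,0])

```text
time: 15.97
position: [0.4746, 0.0961, 0.2768]
tool_rot: [0.143, 0.99, 0.0, 0.0]
ft_force: [-0.8, -0.8, -1.3]
grip_width: 0.0332
grip_force: 20.0
```

Emit:
send_rows(increments=[0,0,0,1.5,0.15,0,0,0,0,0,1.5,0.15,0,0,0,0,0,1.5,0.15,0,0,0,0,0,1.5,0.15,0,0,0,0,0,1.5,0.15,0,0,0,0,0,0,0,0,0,0,0,0,0,0,-2.5,0,0,0,0,0,0,-2.5,0,0,0,0,0,0,-2.5,0,0,0,0,0,0,-1.5,0,0,0,0,0,0,-1,0,0,0,0,0,0,0,0,0,0,0,0,0,0,0])

```text
time: 17.05
position: [0.549, 0.1034, 0.176]
tool_rot: [0.143, 0.99, -0.0, -0.001]
ft_force: [0.1, 0.0, -0.2]
grip_width: 0.0329
grip_force: 20.0
```

Emit:
send_rows(increments=[0,0,0,0,0,-0.8,0,0,0,0,0,0,-0.8,0,0,0,0,0,0,-0.8,0,0,0,0,0,0,-0.8,0,0,0,0,0,0,-0.8,0,0,0,0,0,0,-0.6,0,0,0,0,0,0,-0.5,0,0,0,0,0,0,-0.4,0,0,0,0,0,0,-0.2,0,0,0,0,0,0,-0.2,0,0,0,0,0,0,-0.1,0,0,0,0,0,0,-0.1,0,0,0,0,0,0,0,0,0,0,0,0,0,0,0])

```text
time: 18.22
position: [0.551, 0.1033, 0.117]
tool_rot: [0.143, 0.99, 0.0, 0.002]
ft_force: [-0.7, 0.4, 5.1]
grip_width: 0.0329
grip_force: 20.0
```

Emit:
send_rows(increments=[0,0,0,0,0,0,0.6,0,0,0,0,0,0,0.6,0,0,0,0,0,0,0.6,0,0,0,0,0,1,0.6,0,0,0,0,0,2,0.6,0,0,0,0,0,2.5,0.6,0,0,0,0,0,2.5,0.6,0,0,0,-1.4,2.8,0,0.5,0,0,0,-1.4,2.8,0,0.5,0,0,0,-1.4,2.8,0,0.5,0,0,0,-1.4,2.8,0,0.5,0,0,0,-1.4,2.8,0,0.5,0,0,0,-1.4,2.8,0,0.5,0,0,0,-1.4,2.8,0,0.5,0,0,0,-1.3,2.8,0,0.5,0,0,0,0,0,0,0.5,0,0,0,0,0,0,0.5])

```text
time: 19.63
position: [0.4379, 0.3287, 0.196]
tool_rot: [0.141, 0.99, -0.0, 0.0]
ft_force: [0.4, -0.7, -0.6]
grip_width: 0.0437
grip_force: 0.0
```

Emit:
send_rows(increments=[0,0,0,0,0,-2.5,0.5,0,0,0,0,0,-2.5,0.5,0,0,0,0,0,-1.5,0.5,0,0,0,0,0,-1.1,0.5,0,0,0,0,0,0,0.5,0,0,0,0,0,0,0.5,0,0,0,0,0,0,0,0,0,0,0,0,0,0,0,0,0,0,0,0,0,0,0,0,0,0,0,0,0,0,0,0,0,0,0,0,0,0,0,0,0,0], newtons=20)

```text
time: 20.63
position: [0.4392, 0.3276, 0.1202]
tool_rot: [0.143, 0.99, 0.0, 0.001]
ft_force: [-0.7, -0.5, 4.1]
grip_width: 0.0205
grip_force: 19.9
```

Emit:
send_rows(increments=[0,0,0,0,0,1,0,0,0,0,0,0,2,0,0,0,0,0,0,2.5,0,0,0,0,0,0,2.5,0,0,0,0,0,0,2.5,0,0,0,0,0,0,2.5,0,0,0,0,0,0,2,0,0,0,0,0,0,1,0,0,0,0,0,0,0,0,0,0,0,0,0,0,0])

```text
time: 21.47
position: [0.4384, 0.3273, 0.2795]
tool_rot: [0.143, 0.99, 0.0, 0.0]
ft_force: [-0.3, -0.3, -1.0]
grip_width: 0.0209
grip_force: 19.9
```

Emit:
send_rows(increments=[0,0,0,0.36,-1.5,0,0,0,0,0,0.36,-2.5,0,0,0,0,0,0.36,-2.5,0,0,0,0,0,0.36,-2.5,0,0,0,0,0,0.36,-2.5,0,0,0,0,0,0.36,-2.5,0,0,0,0,0,0.36,-2.5,0,0,0,0,0,0.36,-2.5,0,0,0,0,0,0.36,-2.5,0,0,0,0,0,0.36,-1.65,0,0,0,0,0,0,0,0,0,0,0,0,0,0,0,0,0,0,0,0,0,-2.5,0,0,0,0,0,0,-2.5,0,0,0,0,0,0,-2.5,0,0,0,0,0,0,-1.5,0,0,0,0,0,0,-1,0,0,0,0,0,0,0,0,0,0,0,0,0,0,0])

```text
time: 23.05
position: [0.4737, 0.097, 0.1786]
tool_rot: [0.142, 0.99, -0.0, -0.002]
ft_force: [0.3, -0.3, -0.2]
grip_width: 0.0208
grip_force: 19.9
```

Emit:
send_rows(increments=[0,0,0,0,0,-0.8,0,0,0,0,0,0,-0.8,0,0,0,0,0,0,-0.8,0,0,0,0,0,0,-0.8,0,0,0,0,0,0,-0.8,0,0,0,0,0,0,-0.6,0,0,0,0,0,0,-0.5,0,0,0,0,0,0,-0.4,0,0,0,0,0,0,-0.2,0,0,0,0,0,0,-0.2,0,0,0,0,0,0,-0.1,0,0,0,0,0,0,-0.1,0,0,0,0,0,0,0,0,0,0,0,0,0,0,0])

```text
time: 24.22
position: [0.4764, 0.0958, 0.1201]
tool_rot: [0.143, 0.99, 0.0, 0.002]
ft_force: [-0.4, -1.4, 8.9]
grip_width: 0.0203
grip_force: 19.8
```

Seated. Next I'll release, go up and move aside.

Emit:
send_rows(increments=[0,0,0,0,0,0,0.45,0,0,0,0,0,0,0.45,0,0,0,0,0,0,0.45,0,0,0,0,0,1,0.45,0,0,0,0,0,2,0.45,0,0,0,0,0,2.5,0.45,0,0,0,0,0,2.5,0.45,0,0,0,0,0,2.5,0.45,0,0,0,-1.4,2.8,0,0.5,0,0,0,-1.4,2.8,0,0.5,0,0,0,-1.4,2.8,0,0.5,0,0,0,-1.4,2.8,0,0.5,0,0,0,-1.4,2.8,0,0.5,0,0,0,-1.4,2.8,0,0.5,0,0,0,0,2.8,0,0.5,0,0,0,0,2.8,0,0.5,0,0,0,0,2,0,0.5,0,0,0,0,0,0,0.5])

```text
time: 25.72
position: [0.3908, 0.3434, 0.2235]
tool_rot: [0.141, 0.99, 0.001, 0.001]
ft_force: [0.4, -0.5, 0.8]
grip_width: 0.0435
grip_force: 0.0
```

Run:
```python
from h import *
snap('top','t3');snap('side','s3')
P=cloud(load('t3')).reshape(-1,3)
h=[.5189,.0341]
for i,n in enumerate('ABCDEF'):
    a=.10616-i*np.pi/3; x=np.array(h)+.075*np.array([np.cos(a),np.sin(a)])
    q=P[np.linalg.norm(P[:,:2]-x,axis=1)<.012]; t=np.percentile(q[:,2],90); m=q[q[:,2]>t-.003]; print(n,t.round(4),(m.mean(0)[:2]-x).round(4))
a=[cv2.resize(cv2.imread(f'pics/{f}.png')[r:r+115,u:u+115],(400,400),interpolation=cv2.INTER_CUBIC) for f,r,u in [('t3',150,192),('s3',195,215)]]
cv2.imwrite('pics/f3.png',np.hstack(a))
```

```text
A 0.1168 [-0.      0.0002]
B 0.1384 [0.0004 0.    ]
C 0.1357 [-0.0001 -0.    ]
D 0.1171 [-0.0003 -0.0001]
E 0.1383 [-0.0011  0.0005]
F 0.1359 [-0.0003 -0.0004]
```

View pics/f3.png

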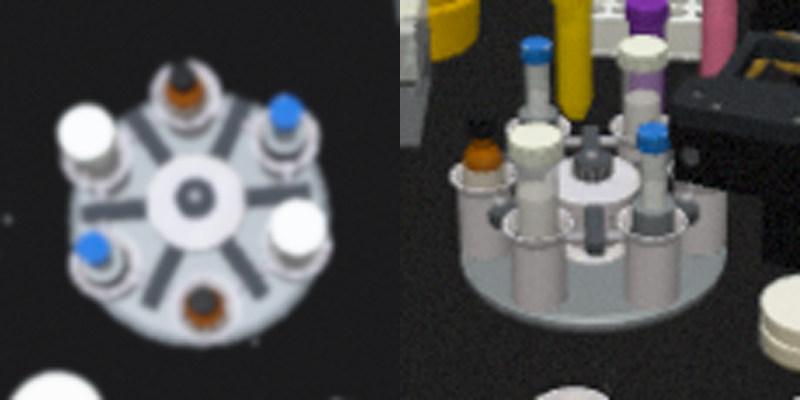

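The picture shows every pair facing across the hub: bottles at (183,80) and (205,305), slims at (286,112) and (93,248), wides at (86,132) and (298,226). Twin heights match within 0.3 mm, so all six are fully down.

```bash
python3 -c "
from rig import robot
print(robot.hand_in())"
```

```text
the job is handed in; nothing more can be done
None
```

The rotor is balanced and the job is handed in: each tube and bottle stands straight across the hub from its twin, and all six are fully down in their buckets, at about 26 s of the 120 s allowed.

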